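# Load the large drying plate into the cassette

### The job

Pick up the larger of the two round metal plates by its upright lug and slide it flat into the middle slot of the drying cassette, the empty slot just above the one that already holds a white porcelain disc. Push it fully home so that the whole disc lies on the two rails of that slot with its lug sticking out of the mouth, and let go. Leave the small plate where it lies.

Things in the scene. Friction and masses are not known exactly. Their poses are not given: they have to be found in the camera images.
- large_plate: The plate to load: flat steel disc 80 mm across, 4 mm thick, about 90 g, flat on the bench. Origin: centre of its underside; z up. A neck (12 mm wide, 4 mm thick) runs to its -x side and ends in an upright lug to hold it by: centred at x = -68 mm, y = 0, 20 mm long along x, 12 mm wide along y, top 36 mm above the underside; its flat sides face +y and -y.
- small_plate: Bystander of the same shape but smaller, not to be moved: disc 50 mm across, 4 mm thick, lug centred at x = -53 mm, 20 x 12 mm, top at 36 mm. Origin and axes as for the large plate.
- cassette: Fixed open-topped frame on a stand of varying height. Origin: under its floor's centre; mouth to its -x. Three slots, each two level rails (left, right) 37 mm wide, 4 mm thick, 30 mm apart, x = -40 to 48; upper faces at z = 20, 56, 92 mm (32 clear). Corner posts 104 mm apart inside, 112 high. Two back stops at x = 45. A white disc, 80 mm across, 5 thick, lies in the lowest slot.
- middle_slot (a point): Where the centre of the large plate's underside belongs in the middle slot: level with the rails' upper faces, at x = 0, y = 0, z = 56 mm of the cassette. Axes as the cassette's: slide the plate in along +x; the mouth is at x = -40 mm.
Mind the look-alikes: they are no part of the job. What is shaped like the large_plate but green or purple is not meant.

How it is judged:
By the outcome, as a careful person would: the job done as asked, in the order asked, and still so for the second after the job is handed in, with the robot touching nothing.
It also fails if it takes over 48 s, if anything falls off the work surface, if the arm or the gripper's body presses on something with over 40 N, if the wrist force passes 120 N, or if a joint passes its speed limit or range.

### The arm

A 6-joint arm with a two-finger parallel gripper is mounted at the origin on the work surface. World frame = base frame: x ahead of the robot, y to its left, z up, the work surface at z = 0. Lengths are in mm, angles in rad, forces in N, time in s.
With the tool pointing down it reaches from about 400 to 925 mm from the base axis. Payload 12.5 kg.
Tool frame: the origin (TCP) lies midway between the tips of the shut fingers; the grasp point (between the pads) lies 19 mm behind it; z points along the fingers, y is the direction in which the jaws open and shut (so a half turn about z gives the same grasp; the last joint's range is limited). The gripper opens to 95 mm and grips with 3 to 60 N. Pads are 20 mm wide; open, the fingers measure 119 mm over their backs; the gripper's body (75 mm by 180 mm) begins 59 mm behind the grasp point.
Start: joints at [1.06, 0.491, 1.559, -0, 1.092, -0.106], TCP at [246.132, 574.513, 214.661] pointing down, gripper open.
Joint ranges: [-3.1, 3.1], [-0.84, 2.19], [0.05, 2.79], [-1.13, 4.28], [0.06, 2.93], [-2.69, 2.69]. Speed limits (rad/s): [2.22, 2.22, 2.79, 3.14, 3.14, 3.14].

### API

Orientations are given as [roll, pitch, yaw] about the fixed x, y, z axes, in that order (R = Rz(yaw) Ry(pitch) Rx(roll)).
In Python, from cell import env gives the robot as it stands.
- The arm moves only by the tool servo_tool, never from a script. Its argument "plan" is a list of rows, each a list of 7 numbers: the shift along the tool's x, y, z in m, then the turn, a rotation vector about the tool's x, y, z in degrees, then the opening in per cent of the stroke, from 0 (shut) to 100 (fully open). In form: [[dx, dy, dz, wx, wy, wz, jaw], ...]. A call has 1 to 8 rows; each row shifts and turns the pose as measured when the row begins, along the tool's axes as they then stand; what a row does not reach is not made up. A row lasts 1/12 s, in which the tool goes at most 41.7 mm and 7.16 degrees, less where a joint would pass 70% of its speed; a pose out of reach is approached as far as the arm can. A call is refused whole if a number of a shift passes 0.0417 or a number of a turn 7.16, either way. A call with a gripper value outside its range is refused whole. The fingers move at their own pace and stop on an object; the grip force is fixed at half the most. Time passes only in rows, so rows that do not move let the fingers close. It gives the time, the measured TCP pose, the force and the opening at its end, in the units of the state.
- env.state(): the state, without advancing time (a new reading comes with each control period).
- env.read_camera(name): name is "scene" or "top" or "wrist"; returns a dict with "img" (420x560x3 uint8, blue, green, red), "intrinsics" (3x3 intrinsics, pixels), "k1" (the pictures are not rectified: a ray, as slopes to the right and down, at radius r is drawn at 1 + k1 r^2 times it, then the intrinsics apply), "R" (3x3) and "t" (3): a world point X has camera coordinates R X + t. Camera axes: x right, y down, z forward; pixel columns grow to the right and rows downward; lengths in mm; the calibration is good to about 2 mm. A picture is of the moment at which its call begins. There is no depth.
- env.job_done(): hands the job in, once; it reports no verdict.
The state is a dict: "t": time; "joints": joint angles; "qvel": joint speeds; "tau": joint torques, N m; "eef_pos": TCP position; "tcp_rot": TCP orientation; "ft_force": force on the tool from outside, world axes, zero at the start; "moment": the same for the moment, N m; "opening": opening from 0.0 (shut) to 1.0 (fully open).
Only numpy, scipy, OpenCV 4.12 (cv2) and the standard library are available. Lean on these libraries where they do the work, as an engineer would, in place of code of your own. Each camera call takes 0.05 s, during which the arm holds its last target. There are 200 camera calls.

## Working session

There is one attempt and no reset: what is moved stays moved. The work goes in short steps, Python scripts to look and compute and a tool call to move; the robot and the scene stay as the last step left them, time stands still between calls to the robot, and variables do not carry over. Pictures are saved under pics/ and viewed, about 8 in all and at most 12, crops included, and the job is handed in when it is done.

Besides the shell and the picture viewer there is one more tool, called after "Request:" as a command line: name --pt "numbers of a row" for each row, then --argument value for the rest. servo_tool: Moves the arm, as the interface text tells. Its arguments: {"type":"object","properties":{"plan":{"type":"array","items":{"type":"array","items":{"type":"number"}}}},"required":["plan"]}

```bash
mkdir -p pics; cat > h.py <<'E'
import numpy as np, cv2
from cell import env
def snap(name,fn):
    c=env.read_camera(name); cv2.imwrite(f'pics/{fn}.png',c['img'])
    np.savez(f'pics/{fn}.npz',**{k:np.array(c[k]) for k in('img','intrinsics','k1','R','t')}); return c
def load(fn): return np.load(f'pics/{fn}.npz')
def ray(c,u,v):
    K=c['intrinsics'];k=float(c['k1'])
    d=cv2.undistortPoints(np.array([[[u,v]]],float),K,np.array([k,0,0,0.]))[0,0]
    R=np.array(c['R']);t=np.array(c['t']).ravel()
    return -R.T@t, R.T@np.array([d[0],d[1],1])
def onz(c,u,v,z):
    o,d=ray(c,u,v); return o+d*(z-o[2])/d[2]
def proj(c,X):
    X=np.atleast_2d(np.array(X,float)); R=np.array(c['R']);t=np.array(c['t']).ravel()
    return cv2.projectPoints(X,cv2.Rodrigues(R)[0],t,c['intrinsics'],np.array([float(c['k1']),0,0,0.]))[0][:,0]
E
python3 - <<'E'
from h import *
a=snap('top','top0');b=snap('scene','sc0')
for c in(a,b): print(c['intrinsics'],c['k1'],-c['R'].T@c['t'],c['R'])
print(env.state())
E
```

```text
[[388.10339618   0.         273.89843308]
 [  0.         388.10339618 209.77182168]
 [  0.           0.           1.        ]] -0.0922775221966841 [ 429.09869854  -25.71070777 1002.86491753] [[-0.02521208 -0.99944929  0.02157452]
 [-0.99417758  0.02280576 -0.10531304]
 [ 0.10476302 -0.02410406 -0.99420506]]
[[427.77890006   0.         280.9794518 ]
 [  0.         427.77890006 214.39806181]
 [  0.           0.           1.        ]] -0.08826528916052247 [1310.61173843 -144.00427412  620.94999587] [[ 0.10026826  0.9949426   0.00595848]
 [ 0.53870442 -0.04925264 -0.84105394]
 [-0.83650692  0.08754087 -0.54091845]]
{'t': 0.1, 'joints': array([ 1.06041696e+00,  4.91477379e-01,  1.55940450e+00, -1.52715477e-05,
        1.09171872e+00, -1.05608633e-01]), 'qvel': array([-0.00012151, -0.00342009, -0.0005904 ,  0.00093752,  0.00126379,
        0.00101832]), 'tau': array([ 1.04130861e-03, -6.13622618e+01, -2.58607489e+01,  6.93594664e-02,
        4.70434665e-02, -1.10449944e-04]), 'eef_pos': array([246.00521302, 574.30025188, 214.12829068]), 'tcp_rot': array([-3.14058890e+00, -9.27800352e-05,  2.73682892e+00]), 'ft_force': array([-0.18351863, -0.54875407, -0.25932248]), 'moment': array([-0.03431932, -0.04290645,  0.02823862]), 'opening': 0.9998467994267918}
```

View pics/top0.png

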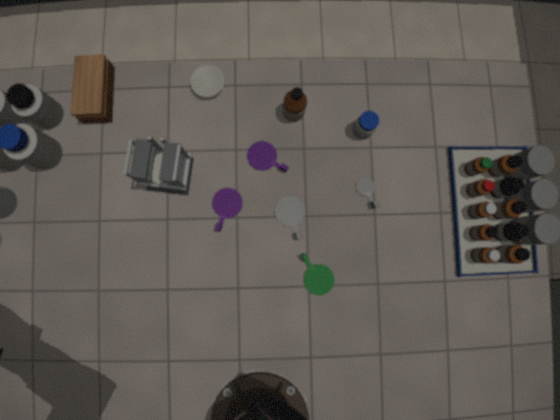

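View pics/sc0.png

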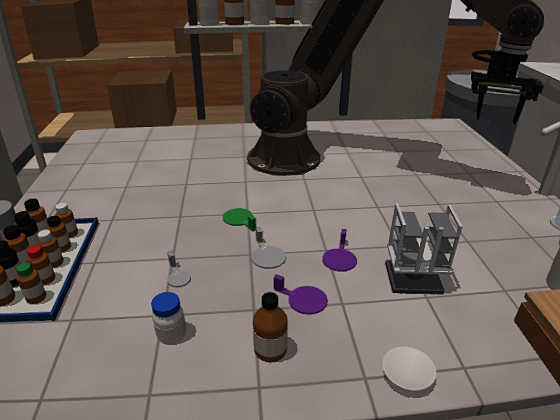

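The top view shows these look-alikes:
- The grey plate at (290,212), with its lug near (295,235), is the large one.
- The grey plate at (366,187) is the small one.
- The purple plates at (262,156) and (227,203) and the green plate at (318,279) are excluded by colour.
- The white round at (207,82) has no lug.

The cassette is at about (160,165). I'll enlarge the plate and the cassette to confirm.

```bash
python3 - <<'E'
from h import *
a=load('top0')['img'];b=load('sc0')['img']
def crop(i,x,y,w,h,W,H): return cv2.convertScaleAbs(cv2.resize(i[y:y+h,x:x+w],(W,H),interpolation=cv2.INTER_CUBIC),alpha=1.5)
A=crop(a,265,190,60,60,390,390);B=crop(a,115,125,80,80,400,400)[:390]
cv2.imwrite('pics/c1.png',np.hstack([A,B]))
cv2.imwrite('pics/c2.png',crop(b,370,190,100,110,545,600))
E
```

```text
(no output)
```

View pics/c1.png

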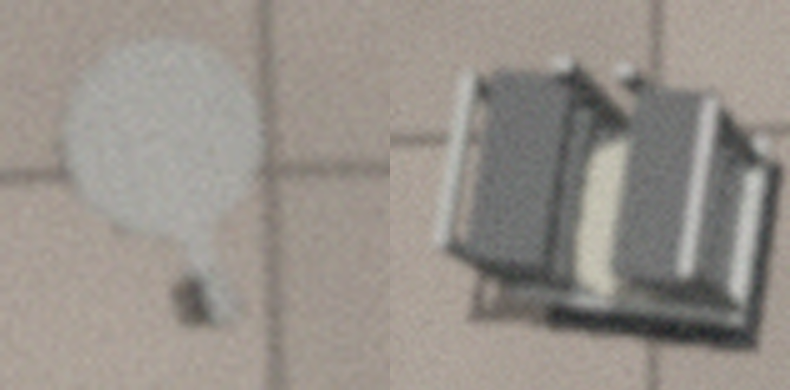

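View pics/c2.png

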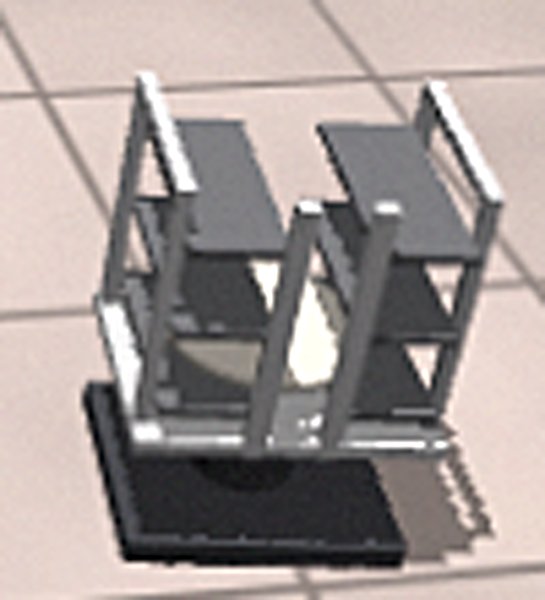

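The crops confirm the large grey plate, with its lug toward the robot. The cassette's back stops are on the far side, so its mouth faces the robot, with the white disc in the lowest slot. Next I fit the poses from both views.

```bash
cat > fit.py <<'E'
from h import *
from scipy.optimize import least_squares
def tr(p,X):
    c,s=np.cos(p[3]),np.sin(p[3]); X=np.array(X,float)
    return X@np.array([[c,s,0],[-s,c,0],[0,0,1]])+p[:3]
E
python3 - <<'E'
from fit import *
T=load('top0');S=load('sc0')
ft=lambda u,v:((u-390+.5)/5-.5+115,(v+.5)/5-.5+125)
fs=lambda u,v:((u+.5)/5.45-.5+370,(v+.5)/5.45-.5+190)
top=[([48,52,92],(495,70)),([48,15,92],(572,80)),([-40,15,92],(545,285)),([-40,52,92],(470,258)),([48,-15,92],(640,82)),([-40,-15,92],(615,270))]
sc=[([-40,-52,92],(178,122)),([-40,-15,92],(245,122)),([48,-15,92],(285,252)),([-40,15,92],(318,125)),([-40,52,92],(412,125)),([48,15,92],(393,250))]
X=[k for k,_ in top];Y=[k for k,_ in sc];pt=np.array([ft(*q) for _,q in top]);ps=np.array([fs(*q) for _,q in sc])
f=lambda p:np.r_[(proj(T,tr(p,X))-pt).ravel(),(proj(S,tr(p,Y))-ps).ravel()]
g=onz(T,160,165,100); r=least_squares(f,[*g[:2],40,-.1],x_scale=[10,10,10,.1],loss='soft_l1')
print('cass',r.x,np.degrees(r.x[3]));print(f(r.x).reshape(-1,2).round(1).tolist())
np.save('cass.npy',r.x)
q=lambda u,v:((u+.5)/6.5-.5+265,(v+.5)/6.5-.5+190)
c=onz(T,*q(162,137),4);l=onz(T,*q(225,303),36);print('plate',c,'lugtop',l,np.degrees(np.arctan2(*(c-l)[1::-1])),np.hypot(*(c-l)[:2]))
print('small', onz(T,366,187,4),'scene disc',onz(S,268.5,257,4),'lug',onz(S,259,231,36))
E
```

```text
cass [ 6.35327365e+02  2.19726318e+02  5.54016553e+01 -1.29127703e-01] -7.398472378570304
[[-0.2, -0.0], [0.2, -0.5], [0.0, -3.6], [-1.0, 0.1], [-0.5, 0.4], [-0.9, 0.7], [-6.1, -0.5], [-0.9, -0.1], [2.3, 0.6], [-0.1, -0.4], [0.0, -0.0], [-2.1, 1.2]]
plate [531.12842885 -90.28818393   4.        ] lugtop [ 463.31057693 -110.54661501   36.        ] 16.631846187555915 70.77898748022044
small [ 589.07119612 -293.97478686    4.        ] scene disc [534.91249327 -91.1101962    4.        ] lug [ 474.03028932 -108.84942389   36.        ]
```

Request:
servo_tool --pt "-0.0262 -0.0301 0 0 0 0 100" --pt "-0.0262 -0.0301 0 0 0 0 100" --pt "-0.0262 -0.0301 0 0 0 0 100" --pt "-0.0262 -0.0301 0 0 0 0 100" --pt "-0.0262 -0.0301 0 0 0 0 100" --pt "-0.0262 -0.0301 0 0 0 0 100" --pt "-0.0262 -0.0301 0 0 0 0 100" --pt "-0.0262 -0.0301 0 0 0 0 100"

```text
t: 0.77
eef_pos: [343.4, 263.5, 210.7]
tcp_rot: [-3.138, -0.002, 2.747]
ft_force: [0.1, 0.9, 0.3]
opening: 0.999
```

Request:
servo_tool --pt "-0.0262 -0.0301 0 0 0 0 100" --pt "-0.0262 -0.0301 0 0 0 0 100" --pt "-0.0262 -0.0301 0 0 0 0 100" --pt "-0.0262 -0.0301 0 0 0 0 100" --pt "-0.0262 -0.0301 0 0 0 0 100" --pt "-0.0262 -0.0301 0 0 0 0 100" --pt "-0.0262 -0.0301 0 0 0 0 100" --pt "-0.0262 -0.0301 0 0 0 0 100"

```text
t: 1.43
eef_pos: [444.3, -54.5, 211.4]
tcp_rot: [-3.138, -0.001, 2.748]
ft_force: [0.5, 0.4, 1.0]
opening: 0.999
```

Request:
servo_tool --pt "0 0 0 0 0 -6.65 100" --pt "0 0 0 0 0 -6.65 100" --pt "0 0 0 0 0 -6.65 100" --pt "0 0 0 0 0 -6.65 100" --pt "0 0 0 0 0 -6.65 100" --pt "0 0 0 0 0 -6.65 100"

```text
t: 1.93
eef_pos: [445.9, -64.2, 209.9]
tcp_rot: [-3.14, -0.005, -2.825]
ft_force: [-0.2, 0.1, -0.4]
opening: 0.998
```

```bash
python3 - <<'E'
from h import *
c=snap('wrist','w1'); print(-c['R'].T@c['t'],c['R'].round(3).tolist(),env.state()['eef_pos'],env.state()['tcp_rot'])
cv2.imwrite('pics/w1b.png',cv2.convertScaleAbs(c['img'],alpha=1.4))
E
```

```text
[371.27283158 -88.99995209 380.56172013] [[-0.312, 0.95, -0.001], [0.913, 0.3, 0.277], [0.264, 0.086, -0.961]] [445.86545091 -64.19703501 209.87661477] [-3.14043971 -0.00498129 -2.81533699]
```

View pics/w1b.png

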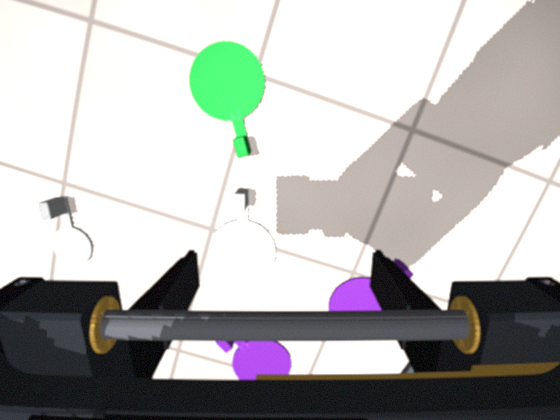

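The wrist view shows the large plate's disc at about (245,250), with its lug at (241,200) between the fingers. My brightening washed it out, so I'll take an enlarged crop from the raw image.

```bash
python3 - <<'E'
from h import *
i=load('w1')['img'][170:290,190:310]
cv2.imwrite('pics/w1c.png',cv2.convertScaleAbs(cv2.resize(i,(600,600),interpolation=cv2.INTER_CUBIC),alpha=1.6,beta=-150))
E
```

```text
(no output)
```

View pics/w1c.png

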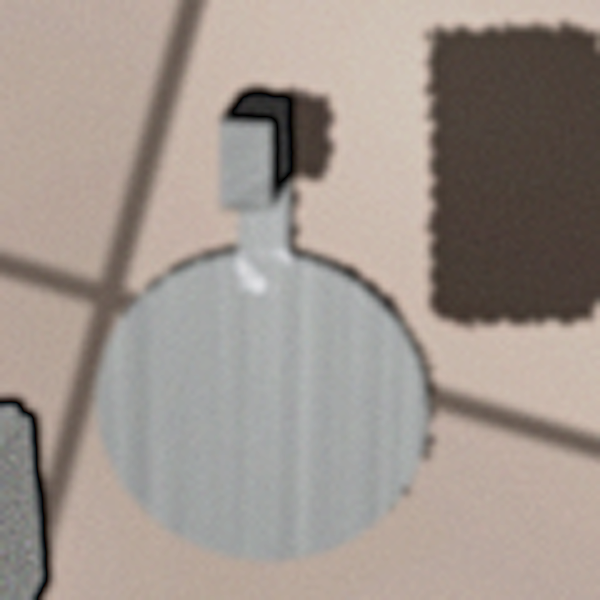

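```bash
python3 - <<'E'
from fit import *
W=load('w1');q=lambda u,v:((u+.5)/5-.5+190,(v+.5)/5-.5+170)
th=np.linspace(0,2*np.pi,360)
ring=np.c_[40*np.cos(th),40*np.sin(th),0*th+4]
lug=[[-78,-6,36],[-78,6,36],[-58,6,36],[-58,-6,36]]
m=np.array([q(*p) for p in[(222,118),(272,118),(272,208),(222,208)]]);L=q(97,0)[0];R=q(433,0)[0];B=q(0,561)[1]
def f(p):
    P=[p[0],p[1],0,p[2]]; r=proj(W,tr(P,ring)); return np.r_[(proj(W,tr(P,lug))-m).ravel(),r[:,0].min()-L,r[:,0].max()-R,r[:,1].max()-B]
r=least_squares(f,[531,-90,.29],x_scale=[10,10,.1]);p=r.x;print(p,np.degrees(p[2]),f(p).round(1))
l=tr([p[0],p[1],0,p[2]],[-68,0,0]);print('lug',l)
s=env.state();e=s['eef_pos'];y=s['tcp_rot'][2];d=l-e;c,sn=np.cos(y),np.sin(y)
print('tool move',d@[c,sn,0],d@[sn,-c,0],e[2]-5,'wz',-np.degrees(p[2]+np.pi-y%(2*np.pi)))
E
```

```text
[ 5.30074759e+02 -8.96218413e+01  2.82754074e-01] 16.20061506347494 [-0.8 -0.4  0.7 -0.   0.7  0.5 -0.7  0.1  0.3 -0.2 -0.2]
lug [ 464.77499206 -108.59393746    0.        ]
tool move -3.6829057799886065 -48.115401880355 204.87661477053481 wz 2.4924572333962454
```

Request:
servo_tool --pt "-0.002 -0.024 0 0 0 2.5 100" --pt "-0.002 -0.024 0.0 0 0 0 100" --pt "0 0 0.04 0 0 0 100" --pt "0 0 0.04 0 0 0 100" --pt "0 0 0.04 0 0 0 100" --pt "0 0 0 0 0 0 100"

```text
t: 2.48
eef_pos: [466.1, -111.7, 87.9]
tcp_rot: [-3.136, 0.001, -2.876]
ft_force: [-1.6, 0.1, -0.1]
opening: 0.998
```

```bash
cat > go.py <<'E'
from h import *
import sys
def need(x,y,z,yawdeg):
    s=env.state();e=s['eef_pos'];yw=s['tcp_rot'][2];d=np.array([x,y,z])-e;c,sn=np.cos(yw),np.sin(yw)
    from scipy.spatial.transform import Rotation as Ro
    R=Ro.from_euler('xyz',s['tcp_rot']);T=Ro.from_euler('xyz',[np.pi,0,np.radians(yawdeg)])
    print('eef',e.round(1),np.degrees(s['tcp_rot']).round(2),'| tool move mm',(R.inv().apply(d)).round(1),'turn deg',np.degrees((R.inv()*T).as_rotvec()).round(2),'F',s['ft_force'].round(1),'open',round(s['opening'],3))
if __name__=='__main__': need(*map(float,sys.argv[1:5]))
E
python3 go.py 464.8 -108.6 7 196.2
```

```text
eef [ 466.1 -111.7   87.9] [-1.7968e+02  5.0000e-02 -1.6480e+02] | tool move mm [ 0.5  3.8 80.9] turn deg [-0.32  0.05 -1.  ] F [-1.6  0.1 -0.1] open 0.998
```

Request:
servo_tool --pt "0 0.0035 0.02 -0.3 0 -1 100" --pt "0 0 0.03 0 0 0 100" --pt "0 0 0.025 0 0 0 100" --pt "0 0 0 0 0 0 100" --pt "0 0 0 0 0 0 100"

```text
t: 2.9
eef_pos: [467.4, -108.8, 15.3]
tcp_rot: [-3.141, 0.001, -2.868]
ft_force: [-0.6, -0.5, -0.1]
opening: 1.004
```

```bash
python3 go.py 464.8 -108.6 7 196.2
```

```text
eef [ 467.4 -108.8   15.3] [-1.7999e+02  6.0000e-02 -1.6435e+02] | tool move mm [2.5 0.9 8.3] turn deg [-0.01  0.06 -0.55] F [-0.6 -0.5 -0.1] open 1.004
```

Request:
servo_tool --pt "0.0025 0.001 0.008 0 0 -0.5 100" --pt "0 0 0 0 0 0 60" --pt "0 0 0 0 0 0 30" --pt "0 0 0 0 0 0 18" --pt "0 0 0 0 0 0 18" --pt "0 0 0 0 0 0 18"

```text
t: 3.4
eef_pos: [467.6, -109.4, 14.0]
tcp_rot: [-3.136, 0.008, -2.861]
ft_force: [-0.4, -0.1, -0.2]
opening: 0.703
```

Request:
servo_tool --pt "0 0 0 0 0 0 0" --pt "0 0 0 0 0 0 0" --pt "0 0 0 0 0 0 0" --pt "0 0 0 0 0 0 0" --pt "0 0 0 0 0 0 0" --pt "0 0 0 0 0 0 0"

```text
t: 3.9
eef_pos: [467.8, -109.5, 14.7]
tcp_rot: [-3.135, 0.009, -2.861]
ft_force: [-0.1, 0.9, 0.0]
opening: 0.282
```

Request:
servo_tool --pt "0.002 0 0.008 -0.3 -0.4 0 40" --pt "0.001 0 0.005 0 0 0 40" --pt "0 0 0 0 0 0 40"

```text
t: 4.15
eef_pos: [465.2, -110.4, 1.3]
tcp_rot: [-3.14, 0.017, -2.861]
ft_force: [-0.4, 0.2, 0.5]
opening: 0.391
```

```bash
python3 go.py 464.8 -108.6 7 196.2
```

```text
eef [ 465.2 -110.4    1.3] [-179.91    0.96 -163.91] | tool move mm [-0.2  1.8 -5.7] turn deg [-0.09  0.96 -0.11] F [-0.4  0.2  0.5] open 0.391
```

Request:
servo_tool --pt "0 0.0018 -0.0045 0 1 0 40" --pt "0 0 0 0 0 0 15" --pt "0 0 0 0 0 0 15"

```text
t: 4.4
eef_pos: [464.4, -108.6, 5.5]
tcp_rot: [-3.141, -0.003, -2.861]
ft_force: [0.6, -0.3, -0.4]
opening: 0.311
```

```bash
python3 go.py 464.8 -108.6 7 196.2
```

```text
eef [ 464.4 -108.6    5.5] [-1.7995e+02 -1.5000e-01 -1.6393e+02] | tool move mm [-0.4 -0.1 -1.5] turn deg [-0.05 -0.15 -0.13] F [ 0.6 -0.3 -0.4] open 0.311
```

Position is good; closing.

Request:
servo_tool --pt "0 0 0 0 0 0 0" --pt "0 0 0 0 0 0 0" --pt "0 0 0 0 0 0 0" --pt "0 0 0 0 0 0 0" --pt "0 0 0 0 0 0 0" --pt "0 0 0 0 0 0 0" --pt "0 0 0 0 0 0 0" --pt "0 0 0 0 0 0 0"

```text
t: 5.07
eef_pos: [464.5, -108.6, 5.4]
tcp_rot: [-3.141, -0.001, -2.861]
ft_force: [0.6, -0.4, 0.3]
opening: 0.124
```

```bash
python3 go.py 464.8 -108.6 7 196.2
```

```text
eef [ 464.5 -108.6    5.4] [-1.7994e+02 -8.0000e-02 -1.6392e+02] | tool move mm [-0.3 -0.1 -1.6] turn deg [-0.06 -0.08 -0.12] F [ 0.6 -0.4  0.3] open 0.124
```

Request:
servo_tool --pt "0 0 -0.012 0 0 0 0" --pt "0 0 -0.024 0 0 0 0" --pt "0 0 -0.028 0 0 0 0" --pt "0 0 -0.028 0 0 0 0" --pt "0 0 -0.028 0 0 0 0" --pt "0 0 -0.028 0 0 0 0" --pt "0 0 -0.02 0 0 0 0" --pt "0 0 0 0 0 0 0"

```text
t: 5.73
eef_pos: [462.8, -108.1, 179.0]
tcp_rot: [3.138, -0.008, -2.861]
ft_force: [0.2, 0.3, -0.4]
opening: 0.125
```

Request:
servo_tool --pt "-0.003 0.013 0 0 0 0 0" --pt "-0.007 0.029 0 0 0 0 0" --pt "-0.007 0.029 0 0 0 0 0" --pt "-0.007 0.029 0 0 0 0 0" --pt "-0.007 0.029 0 0 0 0 0" --pt "-0.007 0.029 0 0 0 0 0" --pt "-0.007 0.029 0 0 0 0 0" --pt "-0.007 0.029 0 0 0 0 0"

```text
t: 6.4
eef_pos: [451.2, 117.7, 174.3]
tcp_rot: [3.139, -0.011, -2.871]
ft_force: [0.5, -0.4, -1.6]
opening: 0.126
```

Request:
servo_tool --pt "-0.007 0.029 0 0 0 0 0" --pt "-0.007 0.029 0 0 0 0 0" --pt "-0.007 0.029 0 0 0 0 0" --pt "0 0 0 0 0 5.8 0" --pt "0 0 0 0 0 5.8 0" --pt "0 0 0 0 0 5.8 0" --pt "0 0 0 0 0 5.8 0" --pt "0 0 0 0 0 0 0"

```text
t: 7.07
eef_pos: [442.5, 217.3, 165.3]
tcp_rot: [-3.135, -0.022, 2.997]
ft_force: [-0.2, -0.7, -0.9]
opening: 0.124
```

```bash
python3 go.py 448 243 150 172.6; python3 - <<'E'
from h import *
c=snap('wrist','w2'); snap('scene','sc2');snap('top','top2'); print(-c['R'].T@c['t'])
cv2.imwrite('pics/w2b.png',cv2.convertScaleAbs(cv2.resize(c['img'],(800,600),interpolation=cv2.INTER_CUBIC),alpha=1.1,beta=-20))
E
```

```text
eef [442.5 217.3 165.3] [-179.6    -1.24  171.73] | tool move mm [-2.1 26.4 15. ] turn deg [-0.39 -1.24 -0.87] F [-0.2 -0.7 -0.9] open 0.124
[367.83907095 228.90975075 337.22321464]
```

View pics/w2b.png

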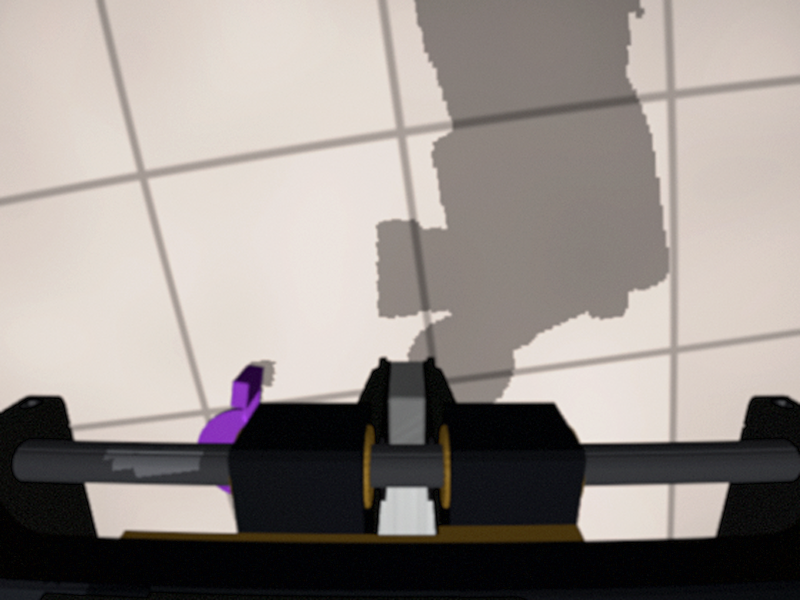

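The wrist view shows the lug held between the fingers at (405,400), with the plate below, but it can't see the cassette. I'll refine the cassette fit: the outlier corners were hidden behind the stops and posts, so I drop them, add the top bars, and check with an overlay.

```bash
python3 - <<'E'
from fit import *
T=load('top0');S=load('sc0')
ft=lambda u,v:((u-390+.5)/5-.5+115,(v+.5)/5-.5+125)
fs=lambda u,v:((u+.5)/5.45-.5+370,(v+.5)/5.45-.5+190)
def model(p):
    h,a,b=p[4:]
    top=[([48,52,92],(495,70)),([48,15,92],(572,80)),([-40,52,92],(470,256)),([48,-15,92],(640,82)),([-40,-15,92],(615,270)),
     ([a,h,112],(441,245)),([b,h,112],(468,75)),([a,-h,112],(688,275)),([b,-h,112],(710,100))]
    sc=[([-40,-15,92],(245,122)),([-40,15,92],(318,125)),([-40,52,92],(412,125)),
     ([a,-h,112],(147,77)),([b,-h,112],(189,188)),([a,h,112],(434,86)),([b,h,112],(493,200))]
    return top,sc
def f(p):
    t,s=model(p)
    return np.r_[(proj(T,tr(p[:4],[k for k,_ in t]))-[ft(*q) for _,q in t]).ravel(),(proj(S,tr(p[:4],[k for k,_ in s]))-[fs(*q) for _,q in s]).ravel()]
r=least_squares(f,[635,220,55,-.13,54,-40,40],x_scale=[10,10,10,.1,5,5,5],loss='soft_l1',f_scale=.5);p=r.x
J=np.linalg.inv(r.jac.T@r.jac);print(p.round(2),np.degrees(p[3]),'sd/px',np.sqrt(np.diag(J)).round(2));print(f(p).reshape(-1,2).round(1).tolist())
np.save('cass.npy',p[:4])
def over(C,x,y,w,h,k):
    i=cv2.convertScaleAbs(cv2.resize(C['img'][y:y+h,x:x+w],None,fx=k,fy=k,interpolation=cv2.INTER_CUBIC),alpha=1.5)
    def pl(X,col,cl=True):
        q=((proj(C,tr(p[:4],X))+.5-[x,y])*k-.5); cv2.polylines(i,[(q*16).round().astype(int)],cl,col,1,cv2.LINE_AA,4)
    for z,col in((92,(0,0,255)),(56,(0,255,0)),(20,(255,128,0))):
        for s in(1,-1): pl([[-40,15*s,z],[48,15*s,z],[48,52*s,z],[-40,52*s,z]],col)
    th=np.linspace(0,6.28,60);pl(np.c_[40*np.cos(th),40*np.sin(th),0*th+25],(255,0,255))
    for s in(1,-1): pl([[p[5],p[4]*s,112],[p[6],p[4]*s,112]],(255,255,0),False)
    return i
A=over(T,115,130,80,70,5);B=over(S,380,195,88,110,4.5)
H=max(len(A),len(B));A=np.pad(A,((0,H-len(A)),(0,0),(0,0)));cv2.imwrite('pics/ov.png',np.hstack([A,B]));print(A.shape,B.shape)
E
```

```text
[ 6.3590e+02  2.1976e+02  5.5110e+01 -1.3000e-01  5.4950e+01 -3.9130e+01
  3.8260e+01] -7.719950439188943 sd/px [1.27 0.84 1.11 0.01 0.97 2.06 2.01]
[[-0.1, -0.4], [0.4, -0.7], [-1.1, 0.2], [-0.3, 0.2], [-1.0, 0.5], [0.4, 0.1], [0.4, 0.2], [-0.1, -0.6], [0.4, 0.2], [-0.7, 0.1], [0.1, -0.1], [0.2, 0.3], [-0.1, -0.1], [-0.1, 0.6], [-0.2, -0.4], [0.7, -0.3]]
(495, 400, 3) (495, 396, 3)
```

View pics/ov.png

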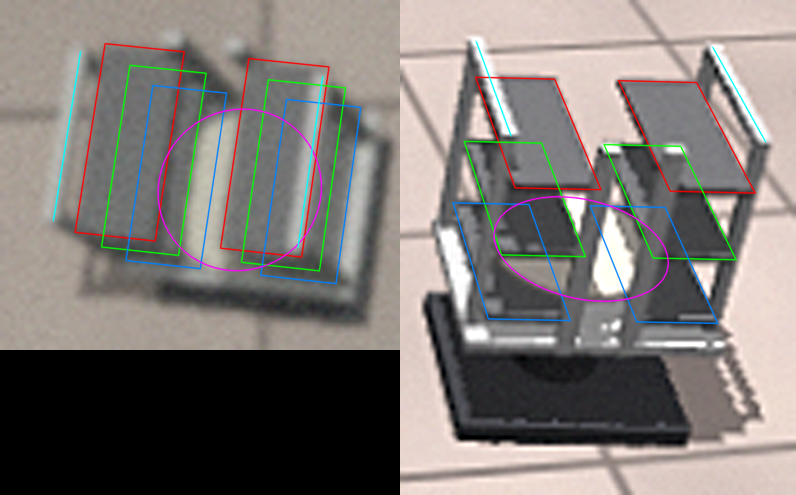

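The overlay agrees with the image: red, green and blue rails and the porcelain disc all land to within about 1 px. The middle rail face is at z≈111. Next I check the held plate's attitude against its expected pose in the scene view.

```bash
cat > plate.py <<'E'
from fit import *
from scipy.spatial.transform import Rotation as Ro
th=np.linspace(0,2*np.pi,72)
def tool2w(X,s): return Ro.from_euler('xyz',s['tcp_rot']).apply(np.array(X,float))+s['eef_pos']
def plate_pts(z): # disc ring in tool frame, z above underside
    return np.c_[-68+40*np.cos(th),40*np.sin(th),0*th+5.4-z]
def lug(): return [[x,y,5.4-36] for x,y in((-10,-6),(10,-6),(10,6),(-10,6))]
def over(C,s,x,y,w,h,k,cas=True):
    i=cv2.convertScaleAbs(cv2.resize(C['img'][y:y+h,x:x+w],None,fx=k,fy=k,interpolation=cv2.INTER_CUBIC),alpha=1.4)
    def pl(X,col):
        q=((proj(C,X)+.5-[x,y])*k-.5); cv2.polylines(i,[(q*16).round().astype(int)],True,col,1,cv2.LINE_AA,4)
    pl(tool2w(plate_pts(4),s),(0,0,255));pl(tool2w(lug(),s),(0,255,255))
    p=np.load('cass.npy')
    if cas:
        for sg in(1,-1): pl(tr(p,[[-40,15*sg,56],[48,15*sg,56],[48,52*sg,56],[-40,52*sg,56]]),(0,255,0))
    return i
E
python3 - <<'E'
from plate import *
s=env.state();S=load('sc2')
c=proj(S,tool2w([[-68,0,5.4]],s))[0];print(c)
cv2.imwrite('pics/pl1.png',over(S,s,350,130,130,100,6))
E
```

```text
[400.26197173 187.58493839]
```

View pics/pl1.png

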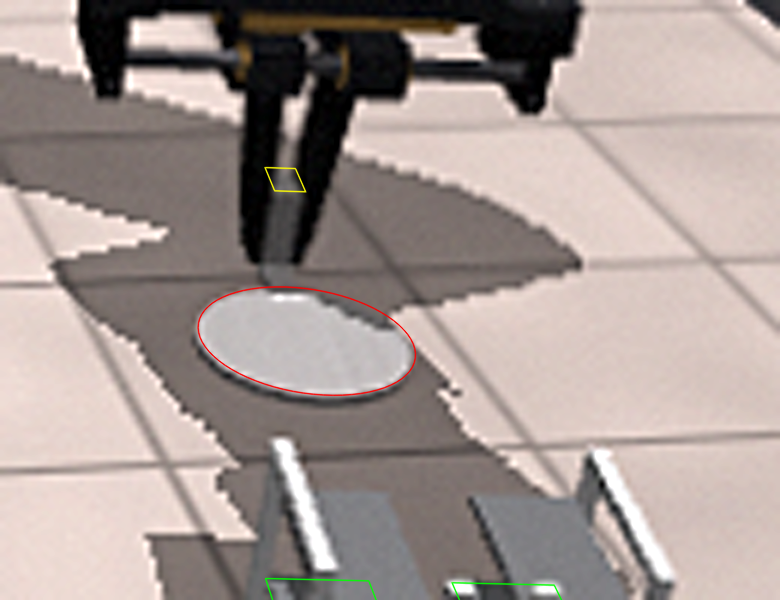

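The red outline falls on the real disc, so the plate is held level and where expected. I'll move to the pre-insert pose.

```bash
cat > ins.py <<'E'
from go import *; from fit import tr
p=np.load('cass.npy')
def at(x,dz,y=0): w=tr(p,[x,y,56]); print('target',w.round(1)); need(w[0],w[1],w[2]+5.4+dz,np.degrees(p[3])+180)
if __name__=='__main__': at(*map(float,sys.argv[1:]))
E
python3 ins.py -185 9
```

```text
target [452.6 244.6 111.1]
eef [442.8 217.1 165.7] [-179.62   -1.21  172.18] | tool move mm [-6.8 28.9 39.9] turn deg [-0.37 -1.21 -0.1 ] F [ 0.2 -0.6 -1. ] open 0.121
```

Request:
servo_tool --pt "-0.003 0.014 0.013 -0.4 -1.2 0 0" --pt "-0.002 0.009 0.013 0 0 0 0" --pt "-0.001 0.005 0.012 0 0 0 0" --pt "0 0 0 0 0 0 0"

```text
t: 7.55
eef_pos: [453.2, 244.1, 126.4]
tcp_rot: [3.14, 0.003, 3.015]
ft_force: [-0.1, -0.6, -0.9]
opening: 0.126
```

```bash
python3 ins.py -185 9
```

```text
target [452.6 244.6 111.1]
eef [453.2 244.1 126.4] [1.7991e+02 1.5000e-01 1.7276e+02] | tool move mm [0.7 0.4 0.9] turn deg [0.09 0.15 0.48] F [-0.1 -0.6 -0.9] open 0.126
```

Request:
servo_tool --pt "-0.01 0 0.001 0 0 0.4 0" --pt "-0.015 0 0 0 0 0 0" --pt "-0.015 0 0 0 0 0 0" --pt "-0.015 0 0 0 0 0 0" --pt "-0.01 0 0 0 0 0 0" --pt "0 0 0 0 0 0 0"

```text
t: 8.05
eef_pos: [523.1, 233.3, 127.8]
tcp_rot: [3.14, 0.004, 3.015]
ft_force: [-0.1, -0.3, -1.5]
opening: 0.124
```

```bash
python3 ins.py -68 9; python3 - <<'E'
from plate import *
s=env.state();S=snap('scene','sc3')
cv2.imwrite('pics/pl2.png',over(S,s,370,165,100,115,5.2))
E
```

```text
target [568.5 228.9 111.1]
eef [523.1 233.3 127.8] [179.91   0.21 172.74] | tool move mm [-45.6   1.4   2.5] turn deg [0.09 0.21 0.46] F [-0.1 -0.3 -1.5] open 0.124
```

View pics/pl2.png

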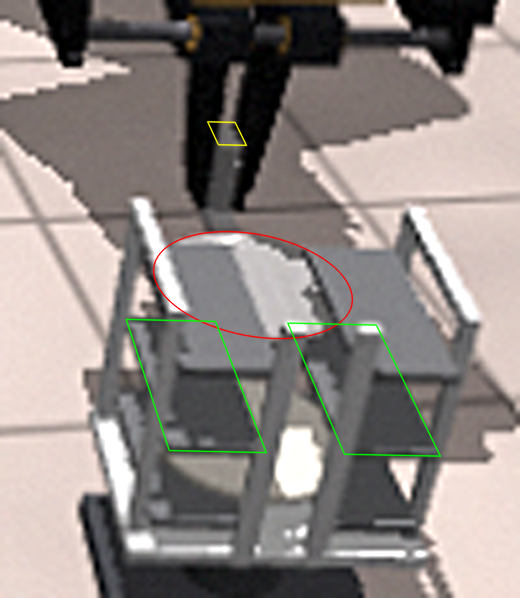

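The disc is passing under the top rails (it shows through their gap), above the middle ones. No contact force yet.

Request:
servo_tool --pt "-0.012 0.0014 0.002 0 0 0.4 0" --pt "-0.012 0 0 0 0 0 0" --pt "-0.01 0 0 0 0 0 0" --pt "-0.006 0 0 0 0 0 0" --pt "0 0 0 0 0 0 0"

```text
t: 8.52
eef_pos: [562.6, 228.6, 126.7]
tcp_rot: [3.141, 0.002, 3.009]
ft_force: [0.3, 1.1, -1.7]
opening: 0.126
```

```bash
python3 ins.py -68 0
```

```text
target [568.5 228.9 111.1]
eef [562.6 228.6 126.7] [1.7994e+02 1.2000e-01 1.7242e+02] | tool move mm [-5.8  1.1 10.2] turn deg [0.06 0.12 0.14] F [ 0.3  1.1 -1.7] open 0.126
```

Request:
servo_tool --pt "-0.001 0.001 0.003 0 0 0 0" --pt "-0.001 0 0.003 0 0 0 0" --pt "0 0 0.002 0 0 0 0" --pt "0 0 0 0 0 0 0"

```text
t: 8.85
eef_pos: [563.8, 229.4, 117.8]
tcp_rot: [3.141, 0.001, 3.01]
ft_force: [0.1, -0.1, -0.6]
opening: 0.124
```

Request:
servo_tool --pt "0 0 0.001 0 0 0 0" --pt "0 0 0.001 0 0 0 0"

```text
t: 9.02
eef_pos: [563.6, 229.5, 117.1]
tcp_rot: [3.141, 0.002, 3.01]
ft_force: [-4.4, -2.7, 12.5]
opening: 0.123
```

The plate touched the rails at TCP z 117.1, where 116.5 was expected. I ease up and push gently toward the back stops.

Request:
servo_tool --pt "-0.001 0 -0.001 0 0 0 0" --pt "-0.002 0 0 0 0 0 0" --pt "-0.001 0 0 0 0 0 0"

```text
t: 9.27
eef_pos: [567.3, 229.2, 118.9]
tcp_rot: [3.141, 0.003, 3.011]
ft_force: [0.6, 1.3, -1.1]
opening: 0.122
```

Request:
servo_tool --pt "-0.001 0 0 0 0 0 0" --pt "-0.001 0 0 0 0 0 0"

```text
t: 9.43
eef_pos: [569.4, 229.0, 118.6]
tcp_rot: [3.141, 0.002, 3.011]
ft_force: [-1.0, 0.3, -1.2]
opening: 0.127
```

```bash
python3 ins.py -68 0
```

```text
target [568.5 228.9 111.1]
eef [569.4 229.  118.6] [1.7995e+02 1.4000e-01 1.7252e+02] | tool move mm [ 0.9 -0.2  2.1] turn deg [0.05 0.14 0.24] F [-1.   0.3 -1.2] open 0.127
```

Request:
servo_tool --pt "-0.001 0 0 0 0 0 0" --pt "-0.001 0 0 0 0 0 0"

```text
t: 9.6
eef_pos: [571.5, 228.7, 118.3]
tcp_rot: [3.141, 0.002, 3.011]
ft_force: [-0.4, 0.1, -0.5]
opening: 0.124
```

Request:
servo_tool --pt "-0.001 0 0 0 0 0 0"

```text
t: 9.68
eef_pos: [572.6, 228.5, 118.2]
tcp_rot: [3.141, 0.002, 3.011]
ft_force: [0.7, 0.5, -2.0]
opening: 0.122
```

Request:
servo_tool --pt "-0.001 0 0 0 0 0 0"

```text
t: 9.77
eef_pos: [573.2, 228.4, 118.0]
tcp_rot: [3.141, 0.0, 3.011]
ft_force: [-6.8, 1.0, 2.7]
opening: 0.126
```

Request:
servo_tool --pt "-0.001 0 0 0 0 0 0"

```text
t: 9.85
eef_pos: [573.3, 228.3, 117.9]
tcp_rot: [-3.141, -0.002, 3.011]
ft_force: [-9.4, 1.8, 4.5]
opening: 0.123
```

The plate is against the back stops (−9 N). I back off about 1 mm, lower onto the rails and release with a small opening first.

Request:
servo_tool --pt "0.0015 0 0 0 0 0 0" --pt "0 0 0.0012 0 0 0 0" --pt "0 0 0 0 0 0 0"

```text
t: 10.1
eef_pos: [571.6, 228.7, 117.4]
tcp_rot: [3.142, -0.002, 3.011]
ft_force: [-0.1, -0.6, -2.0]
opening: 0.124
```

```bash
python3 ins.py -68 0
```

```text
target [568.5 228.9 111.1]
eef [571.6 228.7 117.4] [ 1.8000e+02 -1.0000e-01  1.7253e+02] | tool move mm [ 3.  -0.2  0.9] turn deg [ 0.   -0.1   0.25] F [-0.1 -0.6 -2. ] open 0.124
```

Request:
servo_tool --pt "0 0 0.0008 0 0 0 0" --pt "0 0 0.0004 0 0 0 0"

```text
t: 10.27
eef_pos: [571.7, 228.7, 117.2]
tcp_rot: [3.141, -0.001, 3.011]
ft_force: [-2.8, -0.3, 5.0]
opening: 0.123
```

Request:
servo_tool --pt "0 0 0 0 0 0 35" --pt "0 0 0 0 0 0 35" --pt "0 0 0 0 0 0 35" --pt "0 0 0 0 0 0 35" --pt "0 0 0 0 0 0 35" --pt "0 0 0 0 0 0 35"

```text
t: 10.77
eef_pos: [572.5, 228.7, 117.0]
tcp_rot: [3.141, 0.001, 3.011]
ft_force: [0.6, -0.1, -0.2]
opening: 0.348
```

```bash
python3 ins.py -68 0
```

```text
target [568.5 228.9 111.1]
eef [572.5 228.7 117. ] [1.7995e+02 6.0000e-02 1.7252e+02] | tool move mm [ 4.  -0.3  0.5] turn deg [0.05 0.06 0.24] F [ 0.6 -0.1 -0.2] open 0.348
```

Request:
servo_tool --pt "0 0 -0.01 0 0 0 35" --pt "0 0 -0.02 0 0 0 35" --pt "0 0 -0.03 0 0 0 35" --pt "0 0 -0.03 0 0 0 35" --pt "0.03 0 -0.02 0 0 0 35" --pt "0.035 0 -0.01 0 0 0 35" --pt "0.035 0 0 0 0 0 35" --pt "0 0 0 0 0 0 35"

```text
t: 11.43
eef_pos: [470.5, 241.2, 245.8]
tcp_rot: [3.14, 0.001, 3.009]
ft_force: [1.0, 0.5, -0.0]
opening: 0.346
```

```bash
python3 - <<'E'
from plate import *
s=dict(env.state());print(s['eef_pos'],s['ft_force'])
S=snap('scene','sc4');T=snap('top','top4')
s['eef_pos']=np.array([572.5,228.7,117.]);s['tcp_rot']=np.array([3.1411,0,3.0112])
A=over(S,s,370,180,100,115,4.8);B=over(T,s,105,120,95,110,4.2)
H=max(len(A),len(B));f=lambda i:np.pad(i,((0,H-len(i)),(0,0),(0,0)));cv2.imwrite('pics/pl3.png',np.hstack([f(A)[:, :480],f(B)])[:, :800])
E
```

```text
[470.49396893 241.15179668 245.81129907] [ 0.96441713  0.4766877  -0.00407961]
```

View pics/pl3.png

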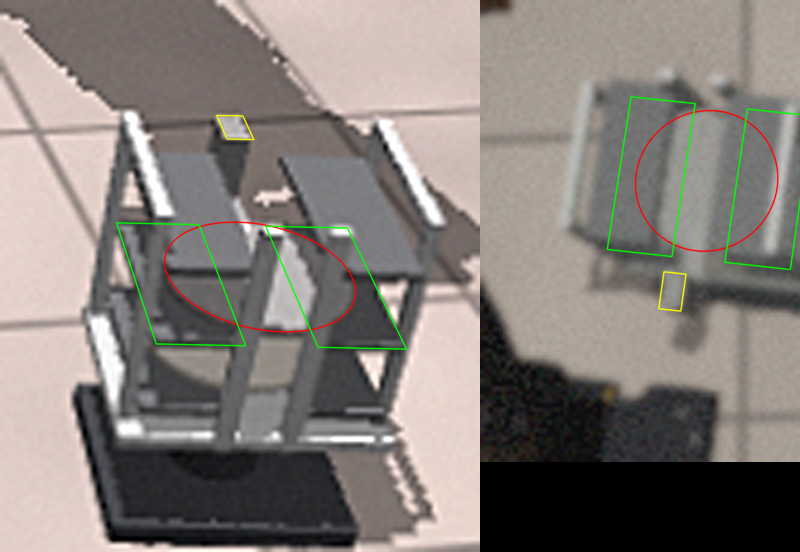

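The lug sits exactly on the predicted (yellow) spot, outside the mouth. The disc matches the red outline, level on both middle rails and up at the back stops, and the porcelain disc below it is undisturbed. The gripper is clear, so I hand in.

```bash
python3 -c "
from cell import env
print(env.job_done())"
```

```text
the job is handed in; nothing more can be done
None
```

The large plate is in the middle slot of the cassette, flat on both rails, with its lug sticking out of the mouth. I let go, moved the arm clear and handed the job in at about 11.5 s of the 48 s allowed. The handover gave no verdict.

- **Pick-up:** I gripped the grey large plate by its lug. The arm went nowhere near the small plate.
- **Insertion:** I slid the plate in above the middle rails and lowered it until it touched them, which gave about 12 N. I then pushed until it met the back stops at about 9 N, backed off about 1 mm and released.
- **Final check:** the scene and top views show the lug where it was predicted and the disc level at the stops. The porcelain disc is still in its slot, and the force reads about zero after release.
- **Disagreement:** the plate sits about 3–4 mm deeper than the nominal centre of the slot by my camera fit. The fit is only good to 1–2 mm, and the contact with the stops shows it is fully home.
- **Not checked:** I did not take a separate final close-up of the small plate.

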